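# Reset the adjuster under the blind-catch lid of a setting unit

### The job

Open the small setting unit: slide the shut fingers along the row of look-alike plates on its front edge until one gives way, press that plate right down so that the hidden catch lets the lid spring ajar, and slide the lid fully back. Turn the adjuster underneath until its nose points at the long mark on the dial, then slide the lid fully shut so that it catches again. Leave the pot magnet, the dark setting ring and the bolt beside the unit where they stand.

Things in the scene. Friction and masses are not known exactly. Their poses are not given: they have to be found in the camera images.
- unit: Setting unit: low grey housing fixed on the worktop, 212 mm deep (x), 216 wide (y). Origin: on the worktop, straight under the adjuster's axis. x points from its front edge (robot side) to the back, y to its left, z up. Front edge: a ledge of five look-alike ribbed plates in a row along y, centres at x = -79 mm, y = -80, -40, 0, 40, 80 mm. One plate, a different one each time, is sprung; four are rigid.
- ledge_left (a point): Left (+y) end of the row of plates, on the centre line of their tops, 50 mm above the worktop; axes as the unit's. Each plate is 40 mm long (y) and 38 mm deep (x). Behind the row (from 23 mm behind its centre line) the shut lid stands 10 mm higher than the plates.
- ledge_right (a point): Right (-y) end of the row of plates, 200 mm from the left end, on the centre line of their tops, 50 mm above the worktop; axes as the unit's.
- shutter (a joint): How far the sprung plate has sunk towards the catch under it: 0 = level with its neighbours, 0.006 m = down in the recess, standing on the catch. It gives at 1.2 N and needs 2 N at the bottom of the recess; the four other plates do not give at all.
- catch (a joint): Travel of the hidden catch under the sprung plate: 0 = up, hooked to the lid; 0.0065 m = fully pressed. It starts to give at 4.5 N and takes 6 N at full travel; the lid is let go at about 0.005 m. So the plate's top sinks 12.5 mm in all (to 37.5 mm above the worktop). Plate and catch spring back up when let go.
- lid (a joint): Travel of the lid along the unit's x: 0 = shut, 0.105 m = fully back. When the catch is pressed, a spring kicks the lid ajar to about 20 mm. Beyond that it slides with about 1.5 N of friction and stays where left. Over the last 18 mm towards shut it works against the spring (3 to 5 N), in the last 11 mm also over the bevelled catch (about 12 N in all); then it catches and rests at about 1.6 mm.
- lid_bar (a point): Centre of the black bar on top of the lid; it moves with the lid and stands above the adjuster's axis when shut. 12 mm thick (x), 70 mm long (y), 18 mm high, from 60 to 78 mm above the worktop; it can be pushed from either side or pinched. The lid is a grey plate, 112 mm deep (x), 178 wide, top at 60 mm, the bar half-way along it. Axes as the unit's.
- adjuster_axis (a point): On the adjuster's upright axis, 37 mm above the worktop (mid grip); axes as the unit's. The adjuster: black bar 44 mm long, 16 thick, 28 to 46 mm above the worktop, on a 48 mm disc, in a well under the lid: floor at 22 mm, walls 50 mm high, 55 mm off to front and back, 75 to the sides. Catch tip and kick pin stand in the well at its front wall, over 40 mm from the axis, up to 51 mm high.
- adjuster_nose (a point): Tip of the nose at one end of the adjuster bar, 28 mm from its axis, 37 mm above the worktop (a white line on the bar's top runs towards it). Its x axis points from the adjuster's axis to the nose, z up.
- adjuster (a joint): Angle of the adjuster, counter-clockwise from above: 0 when its nose points straight to the unit's front (unit -x); from -1.0 to 1.2 rad. Turns stiffly (0.04 N m) and stays where it is left.
- dial_mark (a point): Middle of the long thick mark (14 x 3 mm, dark on the light fixed dial round the adjuster; the other marks are short and thin), 36 mm from the adjuster's axis, 24 mm above the worktop, hidden by the lid until that is back. Its x axis points outward from the adjuster's axis along the mark, z up.
- puck_mid (a point): Middle of the black pot magnet with a knob, 43 mm across, 37 mm high, standing loose to the right of the unit's front: to be left alone.
- setting_ring_l_mid (a point): Middle of the dark setting ring, 72 mm across, 18 mm high, lying loose to the left of the unit: to be left alone.
- bolt_a_mid (a point): Middle of the hex bolt, 41 mm high, standing loose on its head left of the unit's front: to be left alone.

How it is judged:
On the way, in this order (a step that is already met when the one before it is completed fails the run):
1. the hidden catch is pressed down (value of joint catch above 0.0045 m).
2. the lid is slid fully back (value of joint lid above 0.095 m), for 0.2 s.
3. with the lid back, the adjuster's nose points at the long mark (angle between the x axis of adjuster_nose and the x axis of dial_mark, either way round below 0.12 rad and value of joint lid above 0.08 m), for 0.3 s.
At the end, for the whole second after the job is handed in: The lid is shut to within 4 mm and caught (catch and sprung plate back up to within 2 mm), at rest; the adjuster's nose points at the long mark within 0.12 rad (7 degrees); magnet, ring and bolt are within 30 mm of where they stood (value of joint lid below 0.004 m and value of joint each of catch, shutter below 0.002 m and angle between the x axis of adjuster_nose and the x axis of dial_mark, either way round below 0.12 rad and velocity of joint lid below 0.01 m/s and distance of each of puck_mid, setting_ring_l_mid, bolt_a_mid from where it was at the start of the episode below 0.03 m); the robot touches nothing.
It fails at once if a bystander (magnet, ring or bolt) is pushed more than 30 mm from its place (distance of any of puck_mid, setting_ring_l_mid, bolt_a_mid from where it was at the start of the episode above 0.03 m).
It also fails if it takes over 67 s, if anything falls off the work surface, if the arm or the gripper's body presses on something with over 40 N, if the wrist force passes 120 N, or if a joint passes its speed limit or range.

### The arm

A 7-joint arm with a two-finger parallel gripper is mounted at the origin on a cart in front of the work surface, level with it; the furniture and walls round the work are solid. World frame = base frame: x ahead of the robot, y to its left, z up, the work surface at z = 0. Lengths are in m, angles in rad, forces in N, time in s.
With the tool pointing down it reaches from about 0.425 to 0.925 m from the base axis. Payload 6.8 kg.
Tool frame: the origin (TCP) lies on the front face of the gripper's body, between the roots of the fingers; the fingertips stand 73 mm ahead of it and the grasp point (between the pads) lies 54 mm ahead of it (env.nose_length is the distance from the TCP to the fingertips, in m); z points along the fingers, y is the direction in which the jaws open and shut (so a half turn about z gives the same grasp; the last joint's range is limited). The gripper opens to 85 mm and grips with 20 to 120 N. Pads are 22 mm wide; open, the fingers measure 114 mm over their backs; the gripper's body (76 mm by 85 mm) begins 54 mm behind the grasp point. The pads swing forward as they close: fully open they stand 13 mm farther back than shut.
Start: joints at [1.037, 0.477, 0.022, 1.555, -0.011, 1.109, -0.083], TCP at [0.279, -0.615, 0.304] pointing down, gripper open.
Joint ranges: [-2.96, 2.96], [-0.34, 2.1], [-1.41, 1.46], [0.24, 2.44], [-1.37, 4.51], [0.17, 1.92], [-2.96, 2.96]. Speed limits (rad/s): [2.39, 2.39, 3.14, 3.14, 3.14, 3.14, 3.14].

### API

Orientations are given as a unit quaternion [w, x, y, z].
In Python, from cell import env, kin, camera, calibration, job gives the robot as it stands. The module is installed in compiled form; this text tells all that it offers. Calls block until the motion is done:
- env.reach(position, orientation): joint-space move of the TCP to a pose.
- env.movel(position, velocity=0.15, rot=None, stop_force=None): straight line of the TCP; rot=None keeps the orientation; velocity is the mean speed in m/s. With stop_force (N) it stops when the force on the tool has changed by that much, and returns True; else False.
- env.goto_joints(angles): joint-space move.
- env.grip(opening, f_grip=None): finger opening in m; f_grip is the grip in N (None keeps the last); returns when the fingers have stopped.
- env.dwell(seconds).
- kin.inverse_kinematics(position, orientation): joint angles nearest the present ones, or None.
- env.get_state(): the state.
- camera(name): name is "scene" or "side" or "wrist"; returns (picture, depth): 400x640x3 uint8, blue, green, red; 400x640 float32, m along the optical axis (not along the pixel's ray), 0 where there is no reading.
- calibration(name): a dict with "fx", "fy", "cx", "cy" (pixels), "rvec" (rotation vector, rad) and "tvec" (3), from world to camera coordinates, as OpenCV has them. Camera axes: x right, y down, z forward; pixel columns grow to the right and rows downward; lengths in m; the calibration is good to about 2 mm. The wrist camera is an equidistant fisheye: a pixel r from the principal point sees the ray r / f radians off the axis. A picture is of the moment at which its call begins: read the wrist's pose just before it. calibration takes no time and is no camera call; for the wrist camera it gives the pose at the moment of the call.
A pose or a line that the arm cannot do raises env.PlanningError and nothing moves.
- job.job_done(): hands the job in, once; it reports no verdict.
The state is a dict: "time": time; "qpos": joint angles; "joint_velocities": joint speeds; "joint_torque": joint torques, N m; "tcp_pos": TCP position; "orientation": TCP orientation; "force": force on the tool from outside, world axes, zero at the start; "torque": the same for the moment, N m; "opening": finger opening in m.
Only numpy, scipy, OpenCV 4.12 (cv2) and the standard library are available. Lean on these libraries where they do the work, as an engineer would, in place of code of your own. Each camera call takes 0.05 s, during which the arm holds its last target.

## Working session

There is one attempt and no reset: what is moved stays moved. The work goes in short steps, each a Python script; the robot and the scene stay as the last script left them, time stands still between calls to the robot, and variables do not carry over. Pictures are saved under pics/ and viewed, and the job is handed in when it is done.

```bash
ls; mkdir -p pics; python3 - <<'E'
from cell import env,camera,calibration
import cv2
for n in ["scene","side","wrist"]:
    p,d=camera(n); cv2.imwrite(f"pics/{n}0.png",p)
    c=calibration(n); print(n,{k:(v if isinstance(v,(int,float)) else list(v)) for k,v in c.items()})
s=env.get_state(); print(s)
E
```

```text
pics
scene {'fx': 441.05856664753935, 'fy': 441.05856664753935, 'cx': 324.8403873517705, 'cy': 199.61172219083647, 'rvec': [np.float64(0.5369302559209246), np.float64(-2.583778441508419), np.float64(1.2916475787654238)], 'tvec': [np.float64(0.5292316918330556), np.float64(0.06896371482569058), np.float64(0.8651464110254564)]}
side {'fx': 402.5920990838336, 'fy': 402.5920990838336, 'cx': 319.94611804644387, 'cy': 198.75126325135315, 'rvec': [np.float64(1.98804151322149), np.float64(-0.586234915991434), np.float64(0.36822514572219384)], 'tvec': [np.float64(-0.3401535537069096), np.float64(0.26698483491401453), np.float64(0.5226067769021046)]}
wrist {'fx': 309.70691628693146, 'fy': 309.70691628693146, 'cx': 322.76243260968363, 'cy': 202.60008824722095, 'rvec': [np.float64(-2.407837484825248), np.float64(1.5523955534494156), np.float64(0.250622706473881)], 'tvec': [np.float64(-0.6744061300319093), np.float64(-0.039327524672416965), np.float64(0.37984300238481133)]}
{'time': 0.15, 'qpos': array([ 1.03690291,  0.47766203,  0.02235649,  1.55621131, -0.01153212,
        1.10935294, -0.08307874]), 'joint_velocities': array([-6.72992738e-04, -1.21522321e-03, -4.88790502e-05, -2.99529106e-03,
        2.27551952e-04, -1.28348805e-03,  1.51420330e-03]), 'joint_torque': array([ 2.46494092e-03, -5.96921074e+01,  1.60993069e+00, -2.81491810e+01,
        1.26164983e-02,  6.63358747e-03,  1.19671245e-05]), 'tcp_pos': array([ 0.27865529, -0.61439703,  0.30311994]), 'orientation': array([-7.25947706e-04,  9.77420984e-01,  2.11299912e-01, -1.99676340e-04]), 'force': array([0.23948499, 0.14396818, 0.072484  ]), 'torque': array([-0.00614649,  0.00415092, -0.02362775]), 'opening': 0.08567084972694769}
```

View pics/scene0.png

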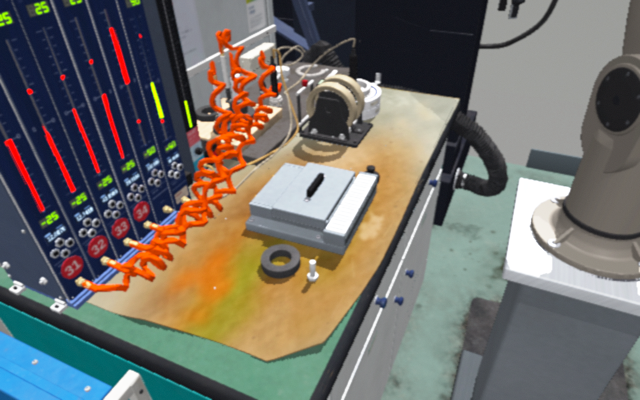

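View pics/side0.png

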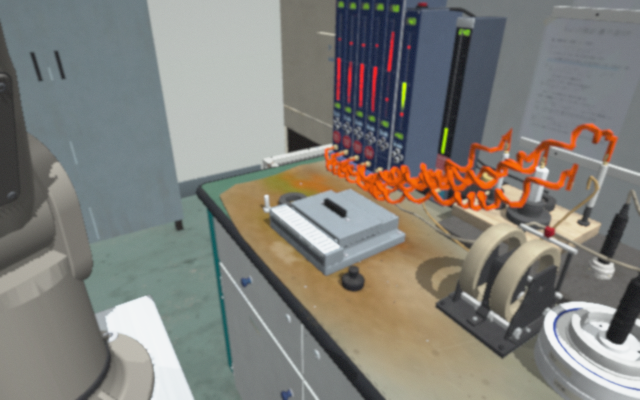

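View pics/wrist0.png

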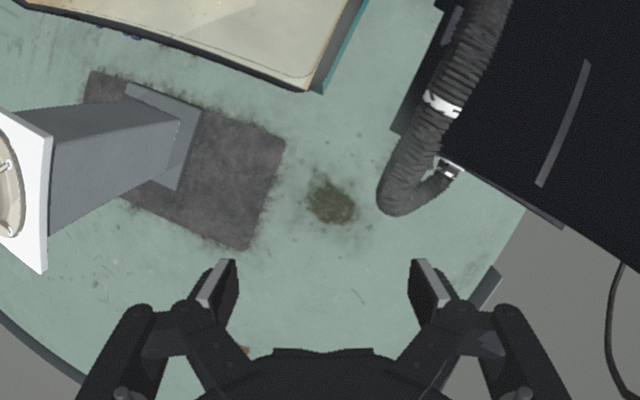

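The scene view shows the unit with its bar at about (315,187), the ring at (280,261), and the bolt at (313,270). The side view shows the plate row from about (275,213) to (326,263), and the magnet at (352,279).

```bash
cat > h.py <<'E'
from cell import env,kin,camera,calibration,job
import numpy as np, cv2
from scipy.spatial.transform import Rotation as R
def ray(c,name,u,v):
    if name=="wrist":
        a=np.array([u-c["cx"],v-c["cy"]])/c["fx"]; r=np.linalg.norm(a)
        d=np.array([*(a/r*np.sin(r) if r>0 else a),np.cos(r)])
    else: d=np.array([(u-c["cx"])/c["fx"],(v-c["cy"])/c["fy"],1.])
    M=R.from_rotvec(np.ravel(c["rvec"])); t=np.ravel(c["tvec"])
    return -M.inv().apply(t), M.inv().apply(d)
def onz(c,name,u,v,z):
    o,d=ray(c,name,u,v); return o+d*(z-o[2])/d[2]
def ondepth(c,name,u,v,dep):
    o,d=ray(c,name,u,v)
    dc=R.from_rotvec(np.ravel(c["rvec"])).apply(d)[2]
    return o+d*dep[int(round(v)),int(round(u))]/dc
def proj(c,name,P):
    P=np.atleast_2d(P); X=R.from_rotvec(np.ravel(c["rvec"])).apply(P)+np.ravel(c["tvec"])
    if name=="wrist":
        n=np.linalg.norm(X[:,:2],axis=1); th=np.arctan2(n,X[:,2])
        return X[:,:2]/n[:,None]*th[:,None]*c["fx"]+[c["cx"],c["cy"]]
    return X[:,:2]/X[:,2:]*[c["fx"],c["fy"]]+[c["cx"],c["cy"]]
E
python3 - <<'E'
from h import *
np.set_printoptions(precision=4,suppress=True)
for n,pts in {"scene":{"bar":(315,183,.078),"ring":(280,262,.009),"bolt":(313,268,.02)},"side":{"bar":(336,206,.078),"pl":(276,212,.05),"pr":(326,263,.05),"mag":(352,272,.03),"bolt":(267,203,.02)}}.items():
    c=calibration(n); p,d=camera(n)
    for k,(u,v,z) in pts.items(): print(n,k,onz(c,n,u,v,z),ondepth(c,n,u,v,d))
    im=cv2.resize(p[130:310,200:440],(800,600),interpolation=cv2.INTER_CUBIC); cv2.imwrite(f"pics/{n}z.png",im)
E
```

```text
scene bar [0.5331 0.1493 0.078 ] [0.5333 0.1488 0.0776]
scene ring [0.5288 0.3153 0.009 ] [0.5338 0.3077 0.0002]
scene bolt [0.4616 0.3151 0.02  ] [0.4577 0.3227 0.0287]
side bar [0.5319 0.1316 0.078 ] [0.5323 0.1321 0.0776]
side pl [0.4359 0.2204 0.05  ] [0.4357 0.22   0.0502]
side pr [0.4252 0.0098 0.05  ] [0.4396 0.0307 0.0311]
side mag [ 0.465  -0.0154  0.03  ] [ 0.4619 -0.0193  0.0339]
side bolt [0.4618 0.3192 0.02  ] [0.4591 0.3134 0.0234]
```

View pics/sidez.png

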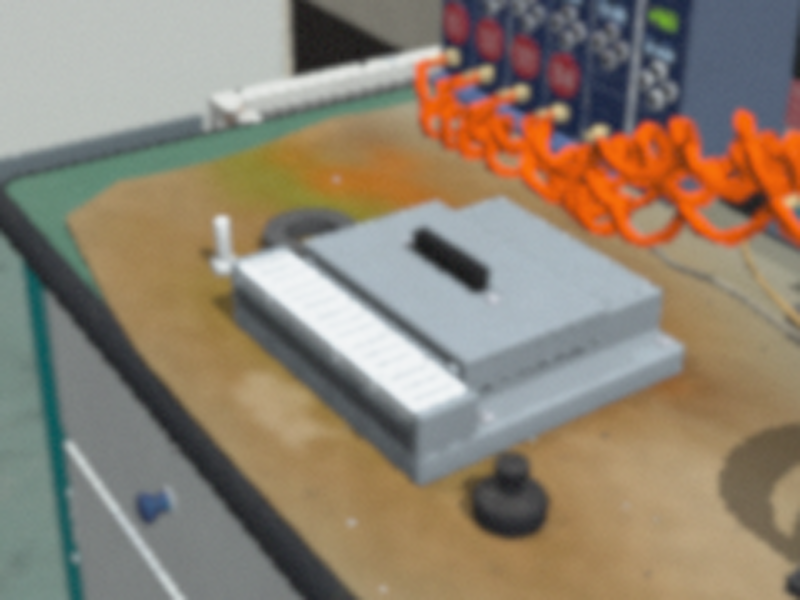

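```bash
python3 - <<'E'
from h import *
np.set_printoptions(precision=3,suppress=True)
c=calibration("wrist"); s=env.get_state()
o,_=ray(c,"wrist",320,200); Rt=R.from_quat(s["orientation"],scalar_first=True)
print("cam in tool",Rt.inv().apply(o-s["tcp_pos"]), Rt.inv().apply(R.from_rotvec(c["rvec"]).inv().apply([0,0,1])), env.nose_length)
for q in ([0,1,0,0],[0,0,1,0]):
  for p in ([.5,.14,.35],[.454,.22,.123],[.454,.06,.123],[.533,.14,.10],[.64,.14,.14],[.53,.14,.3]):
    print(q,p,kin.inverse_kinematics(p,q))
E
```

```text
cam in tool [ 0.081  0.    -0.069] [-0.312 -0.     0.95 ] 0.0726
[0, 1, 0, 0] [0.5, 0.14, 0.35] [ 0.207  0.246 -0.702  1.832  0.175  1.126 -2.126]
[0, 1, 0, 0] [0.454, 0.22, 0.123] [-0.15   0.514 -0.524  2.07   0.414  0.659 -2.521]
[0, 1, 0, 0] [0.454, 0.06, 0.123] [ 0.047  0.431 -0.374  2.183  0.286  0.573 -2.108]
[0, 1, 0, 0] [0.533, 0.14, 0.1] [-0.118  0.575 -0.321  1.981  0.296  0.63  -2.203]
[0, 1, 0, 0] [0.64, 0.14, 0.14] [-0.079  0.646 -0.325  1.71   0.264  0.829 -2.094]
[0, 1, 0, 0] [0.53, 0.14, 0.3] [ 0.138  0.338 -0.627  1.832  0.227  1.044 -2.148]
[0, 0, 1, 0] [0.5, 0.14, 0.35] [ 0.433  0.32  -0.996  1.82   0.292  1.16   0.912]
[0, 0, 1, 0] [0.454, 0.22, 0.123] [ 0.206  0.693 -1.011  2.049  0.799  0.857  0.297]
[0, 0, 1, 0] [0.454, 0.06, 0.123] [ 0.348  0.512 -0.743  2.164  0.566  0.666  0.78 ]
[0, 0, 1, 0] [0.533, 0.14, 0.1] [ 0.126  0.644 -0.643  1.964  0.576  0.722  0.703]
[0, 0, 1, 0] [0.64, 0.14, 0.14] [ 0.235  0.77  -0.802  1.686  0.65   0.973  0.762]
[0, 0, 1, 0] [0.53, 0.14, 0.3] [ 0.375  0.427 -0.952  1.818  0.389  1.098  0.854]
```

```bash
python3 - <<'E'
from h import *
env.reach([.47,.14,.34],[0,0,1,0])
env.grip(0)
c=calibration("wrist");p,d=camera("wrist"); cv2.imwrite("pics/w1.png",p); np.save("w1d.npy",d)
import pickle; pickle.dump((c,p,d),open("w1.pkl","wb"))
s=env.get_state(); print(s["time"],s["tcp_pos"],s["opening"],s["force"])
E
```

```text
3.8167 [0.46999343 0.14003479 0.34000293] -0.00022576523190374553 [ 0.57170831  0.49440848 -0.70076489]
```

View pics/w1.png

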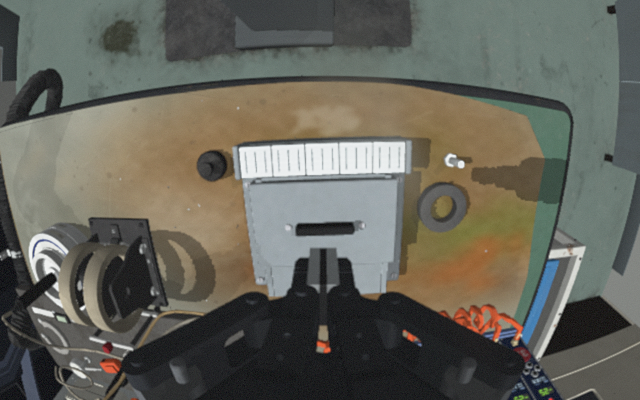

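The wrist view, with up towards the robot, shows the plate row at about (235–412, 140–180), the bar at (326,229), the magnet at (211,165), the bolt at (454,160), and the ring at (442,207). I'll zoom in for the corners.

```bash
python3 - <<'E'
import cv2
p=cv2.imread("pics/w1.png"); cv2.imwrite("pics/w1z.png",cv2.resize(p[130:255,225:425],None,fx=4,fy=4,interpolation=cv2.INTER_CUBIC))
E
```

```text
(no output)
```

View pics/w1z.png

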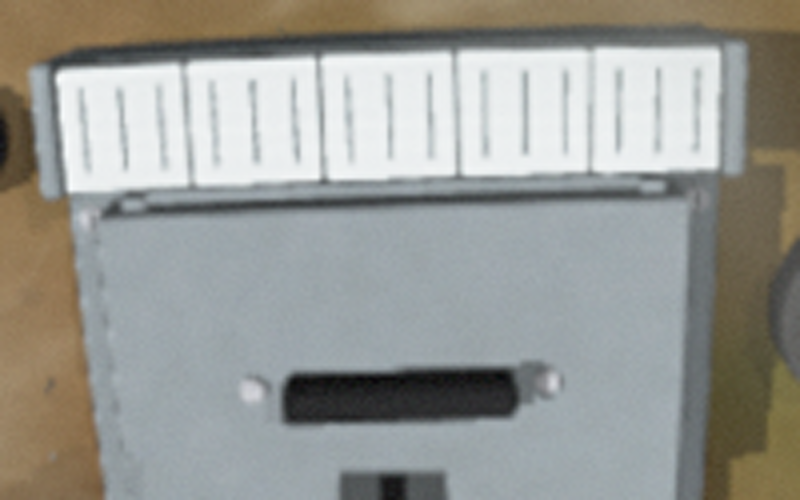

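```bash
python3 - <<'E'
from h import *; import pickle
from scipy.optimize import least_squares
np.set_printoptions(precision=4,suppress=True)
c,p,d=pickle.load(open("w1.pkl","rb"))
# zoom px -> unit coords
Z=[((57,68),(-98,-100,50)),((67,192),(-60,-100,50)),((718,47),(-98,100,50)),((720,170),(-60,100,50)),
((186,63),(-98,-60,50)),((320,57),(-98,-20,50)),((456,52),(-98,20,50)),((588,48),(-98,60,50)),
((193,185),(-60,-60,50)),((325,181),(-60,-20,50)),((460,177),(-60,20,50)),((593,173),(-60,60,50)),
((287,376),(-6,-35,78)),((520,368),(-6,35,78))]
px=np.array([z[0] for z in Z])/4.-.375+[225,130]; U=np.array([z[1] for z in Z])/1000.
def W(x): return np.c_[ (R.from_euler("z",x[2]).apply(U))[:,:2]+x[:2],U[:,2]]
r=least_squares(lambda x:(proj(c,"wrist",W(x))-px).ravel(),[.533,.14,0])
print(r.x, np.abs(r.fun).reshape(-1,2))
x=r.x
for n in("scene","side"):
    cc=calibration(n); print(n,proj(cc,n,W(x))[[0,2,12,13]])
for k,(u,v) in {"pl":(240,165),"pr":(405,150),"lid":(290,200)}.items(): print(k,ondepth(c,"wrist",u,v,d))
for k,(u,v,z) in {"mag":(211,165,.02),"bolt":(454,160,.02),"ring":(442,207,.009)}.items(): print(k,onz(c,"wrist",u,v,z))
E
```

```text
[0.5327 0.1423 0.0366] [[1.0318 0.258 ]
 [0.5434 0.0828]
 [1.777  0.7224]
 [0.6393 0.3595]
 [0.6164 0.6317]
 [0.1912 0.8766]
 [0.2295 0.9053]
 [1.3136 0.6843]
 [0.0312 0.253 ]
 [0.1595 0.1679]
 [0.0574 0.385 ]
 [0.1301 0.3689]
 [1.9863 2.5994]
 [0.2077 2.5068]]
scene [[376.6437 176.3939]
 [345.3381 233.307 ]
 [325.8056 172.9208]
 [312.5665 191.2558]]
side [[323.1586 252.6641]
 [270.171  209.1247]
 [341.3148 211.3359]
 [321.4589 198.2665]]
pl [0.4613 0.0392 0.0464]
pr [0.4428 0.239  0.047 ]
lid [0.5021 0.101  0.059 ]
mag [ 0.4653 -0.009   0.02  ]
bolt [0.4577 0.3173 0.02  ]
ring [0.5285 0.3113 0.009 ]
```

```bash
cat >> h.py <<'E'
U0=np.array([.5327,.1423]); YAW=.0366
def pos(x,y,tip):  # unit coords mm, fingertip height mm -> TCP
    v=R.from_euler("z",YAW).apply([x/1e3,y/1e3,0])[:2]+U0
    return [v[0],v[1],tip/1e3+env.nose_length]
def ori(a=0):
    return (R.from_euler("z",YAW+a)*R.from_quat([0,0,1,0],scalar_first=True)).as_quat(scalar_first=True)
def st(tag=""):
    s=env.get_state(); v=R.from_euler("z",-YAW).apply([*(s["tcp_pos"][:2]-U0),0])*1e3
    print(tag,"t%.2f u=(%.1f,%.1f) tip=%.2f F="%(s["time"],v[0],v[1],(s["tcp_pos"][2]-env.nose_length)*1e3),np.round(s["force"],2),"T",np.round(s["torque"],3),"op%.4f"%s["opening"]); return s
E
python3 - <<'E'
from h import *
env.reach(pos(-80,-80,75),ori()); st("above")
print(env.movel(pos(-80,-80,55),.1)); st()
print(env.movel(pos(-80,-80,46),.015,stop_force=1.2)); st("touch"); env.dwell(.1); st()
E
```

```text
above t4.67 u=(-78.8,-79.1) tip=76.09 F= [ 0.48 -0.5   1.26] T [-0.    -0.03  -0.003] op-0.0004
False
 t5.02 u=(-79.4,-79.4) tip=55.72 F= [-0.61  0.96 -0.05] T [-0.001 -0.033 -0.   ] op-0.0001
True
touch t5.45 u=(-79.7,-79.9) tip=50.09 F= [-1.18 -0.53  8.5 ] T [-0.107  0.298 -0.038] op-0.0004
 t5.55 u=(-79.7,-80.0) tip=50.11 F= [-1.26 -1.12  7.18] T [-0.08   0.252 -0.019] op-0.0001
```

```bash
python3 - <<'E'
from h import *
for y in(-40,0,40,80):
    env.movel(pos(-80,y,49.5),.06); env.dwell(.15)
    f=[]
    for i in range(5): f.append(env.get_state()["force"][2]); env.dwell(.02)
    st(y); print("mean Fz",np.mean(f))
    if np.mean(f)<3: break
E
```

```text
-40 t6.60 u=(-80.1,-40.2) tip=49.42 F= [-0.79 -0.13  1.35] T [0.148 0.05  0.061] op-0.0001
mean Fz 1.1485498039921045
```

Plate y = −40 gives way: Fz is about 1.1 N, against about 7 N on the first plate. I'll press it down.

```bash
python3 - <<'E'
from h import *
print(env.movel(pos(-80,-40,44.5),.03,stop_force=8)); st()
print(env.movel(pos(-80,-40,37.3),.03,stop_force=10)); st(); env.dwell(.15); st()
c=calibration("side");p,d=camera("side"); cv2.imwrite("pics/s2.png",cv2.resize(p[160:300,230:430],None,fx=4,fy=4))
E
```

```text
False
 t6.92 u=(-79.9,-40.2) tip=44.36 F= [0.68 0.05 1.48] T [-0.08  -0.063  0.043] op-0.0002
True
 t7.24 u=(-79.9,-40.1) tip=37.43 F= [-1.96 -1.16  9.89] T [-0.204  0.416 -0.008] op0.0001
 t7.39 u=(-79.9,-40.1) tip=37.44 F= [-0.82 -1.93  9.51] T [-0.234  0.383  0.024] op0.0000
```

View pics/s2.png

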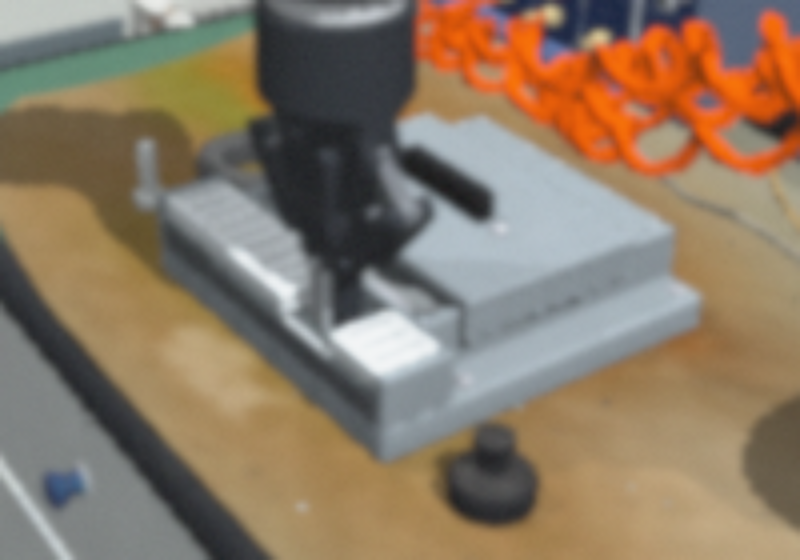

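The lid has sprung ajar; there is a dark gap at its front edge. I'll lift and push the bar back.

```bash
python3 - <<'E'
from h import *
env.movel(pos(-80,-40,85),.15)
env.movel(pos(-14,0,85),.15)
env.movel(pos(-14,0,65),.1); st("down")
print(env.movel(pos(85,0,65),.1,stop_force=15)); st()
print(env.movel(pos(100,0,65),.03,stop_force=8)); st(); env.dwell(.1); st()
E
```

```text
down t8.93 u=(-14.9,-0.6) tip=64.14 F= [-0.68  0.09 -0.09] T [ 0.007 -0.005 -0.045] op0.0002
False
 t10.07 u=(84.8,0.0) tip=65.00 F= [0.1  0.31 0.26] T [ 0.034 -0.067 -0.026] op0.0001
True
 t10.38 u=(88.2,-0.0) tip=64.27 F= [-0.08 -0.12  0.37] T [ 0.007 -0.006  0.015] op-0.0000
 t10.47 u=(88.2,-0.2) tip=64.06 F= [0.19 0.35 0.74] T [ 0.073 -0.001 -0.02 ] op-0.0001
```

```bash
python3 - <<'E'
from h import *; import pickle
env.movel(pos(75,0,66),.1)
env.movel(pos(-20,0,230),.3)
env.dwell(.15)
c=calibration("wrist");p,d=camera("wrist"); cv2.imwrite("pics/w3.png",p); pickle.dump((c,p,d),open("w3.pkl","wb")); st()
g=proj(c,"wrist",[np.array(pos(0,0,24+0))-[0,0,env.nose_length]])[0]; print(g)
u,v=g.astype(int)
cv2.imwrite("pics/w3z.png",cv2.resize(p[max(0,v-60):v+60,u-80:u+80],None,fx=5,fy=5,interpolation=cv2.INTER_CUBIC)); print(u-80,v-60)
E
```

```text
t11.74 u=(-19.9,-0.4) tip=228.37 F= [-0.51  0.29  0.19] T [ 0.004 -0.03   0.019] op0.0000
[323.72755241 192.82893073]
243 132
```

View pics/w3z.png

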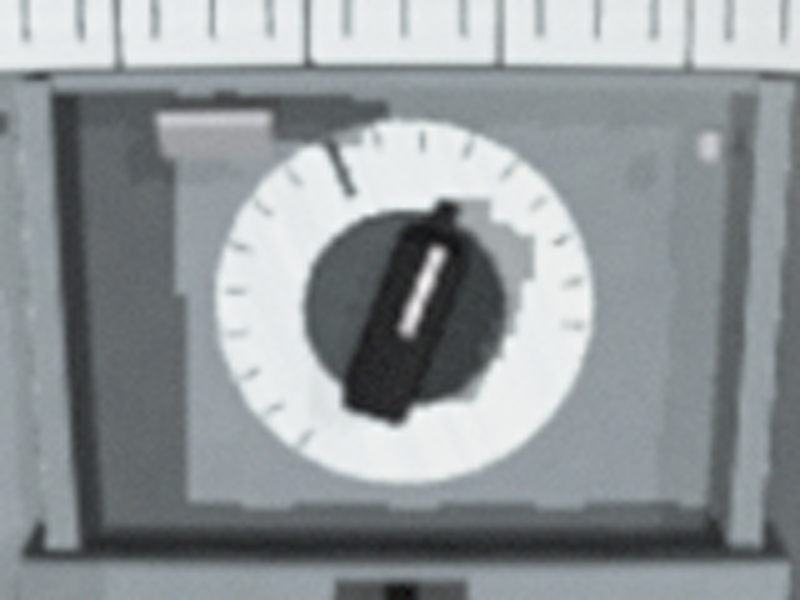

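View pics/w3.png

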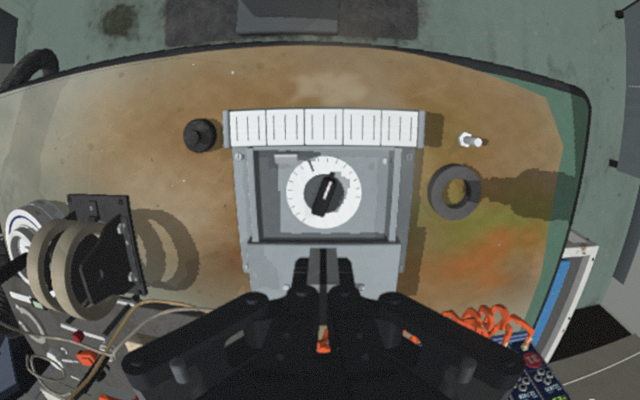

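The well is open. The long mark runs in the zoom from (330,145) to (352,193). The adjuster's white line runs from (407,335) to (440,247), with the nose at about (447,205).

```bash
python3 - <<'E'
from h import *; import pickle
np.set_printoptions(precision=4,suppress=True)
c,p,d=pickle.load(open("w3.pkl","rb"))
def P(u,v,z):
    w=onz(c,"wrist",243+u/5-.4,132+v/5-.4,z); return R.from_euler("z",-YAW).apply([*(w[:2]-U0),0])[:2]*1e3
pts={k:P(*a) for k,a in dict(mo=(330,145,.024),mi=(352,193,.024),l1=(407,335,.046),l2=(440,247,.046),nose=(447,205,.037),b1=(345,405,.046),b2=(403,422,.046),dl=(216,300,.024),dr=(594,300,.024),dt=(415,118,.024),db=(410,483,.024)).items()}
for k,v in pts.items(): print(k,v)
ang=lambda v: np.arctan2(v[1],v[0])-np.pi  # relative to -x, ccw
w=lambda a:(a+np.pi)%(2*np.pi)-np.pi
cen=(pts["dl"]+pts["dr"]+pts["dt"]+pts["db"])/4; print("cen",cen)
print("mark dir",w(ang(pts["mo"]-pts["mi"])),"mark from cen",w(ang((pts["mo"]+pts["mi"])/2-cen)),"from 0",w(ang((pts["mo"]+pts["mi"])/2)))
print("line",w(ang(pts["l2"]-pts["l1"])),"bar",w(ang(pts["l2"]-(pts["b1"]+pts["b2"])/2)),"nose",w(ang(pts["nose"]-cen)))
E
```

```text
mo [-38.0078 -17.1161]
mi [-26.8569 -12.2211]
l1 [0.323  0.2759]
l2 [-19.4914   7.386 ]
nose [-26.8225   9.0906]
b1 [ 16.5725 -13.5035]
b2 [20.5967 -0.6148]
dl [ -1.5746 -44.2434]
dr [-1.5247 43.9551]
dt [-44.1632   2.1298]
db [44.3725  1.0457]
cen [-0.7225  0.7218]
mark dir 0.41364487431712416 mark from cen 0.45185911936475254 from 0 0.42475046391379223
line -0.3445230787125624 bar -0.36260122795066385 nose -0.31028891533630576
```

```bash
python3 - <<'E'
from h import *
env.grip(.042,20)
env.reach(pos(-.4,.4,75),ori(-.345)); st()
print(env.movel(pos(-.4,.4,32),.08,stop_force=10)); st()
env.grip(.0,20); st("gripped")
E
```

```text
t12.89 u=(0.1,1.0) tip=75.79 F= [0.4  0.29 0.91] T [ 0.057  0.005 -0.016] op0.0419
False
 t13.57 u=(-0.4,0.6) tip=31.86 F= [-1.29  0.64  0.39] T [-0.04  -0.031 -0.016] op0.0417
gripped t13.92 u=(-0.2,-0.0) tip=32.55 F= [-0.88 -3.44  5.76] T [-0.494  0.336 -0.036] op0.0155
```

```bash
python3 - <<'E'
from h import *
for a in np.linspace(-.345,.43,5)[1:]:
    env.reach(pos(-.2,.0,32.3),ori(a)); st("%.2f"%a)
env.dwell(.2); s=st()
print(kin.inverse_kinematics(pos(0,0,32),ori(.43)), s["qpos"], ori(.43), s["orientation"])
env.grip(.042); st("rel")
env.movel(pos(-.2,0,75),.15)
E
```

```text
-0.15 t14.20 u=(-0.2,-0.2) tip=32.53 F= [-1.7  -1.84  5.13] T [-0.334  0.411  0.033] op0.0152
0.04 t14.48 u=(-0.2,-0.3) tip=32.55 F= [-2.78 -2.2   5.04] T [-0.389  0.381  0.024] op0.0154
0.24 t14.77 u=(-0.2,-0.3) tip=32.56 F= [-2.06 -2.73  5.71] T [-0.435  0.477  0.055] op0.0152
0.43 t15.05 u=(-0.2,-0.4) tip=32.56 F= [-1.61 -3.78  5.9 ] T [-0.557  0.43   0.048] op0.0155
 t15.25 u=(-0.2,-0.4) tip=32.56 F= [-2.34 -2.63  5.83] T [-0.534  0.418  0.054] op0.0155
[ 0.27285242  0.71632632 -0.85794065  1.95266023  0.74380393  0.82363747
  1.03409359] [ 0.27299244  0.71482526 -0.85753514  1.95294377  0.74234299  0.82431141
  1.02942062] [ 0.         -0.23118938  0.97290877  0.        ] [-1.42419694e-04 -2.28283592e-01  9.73594605e-01 -3.55803746e-04]
rel t15.62 u=(-0.2,0.2) tip=32.23 F= [ 0.51  0.16 -0.27] T [ 0.03  -0.036  0.003] op0.0419
```

```bash
python3 - <<'E'
from h import *; import pickle
env.reach(pos(-20,0,230),ori()); env.dwell(.15)
c=calibration("wrist");p,d=camera("wrist"); cv2.imwrite("pics/w4.png",p); pickle.dump((c,p,d),open("w4.pkl","wb")); st()
cv2.imwrite("pics/w4z.png",cv2.resize(p[132:252,243:403],None,fx=5,fy=5,interpolation=cv2.INTER_CUBIC))
E
```

```text
t16.93 u=(-20.4,-0.5) tip=228.34 F= [-0.3  -0.12 -1.18] T [ 0.02  -0.006 -0.01 ] op0.0420
```

View pics/w4z.png

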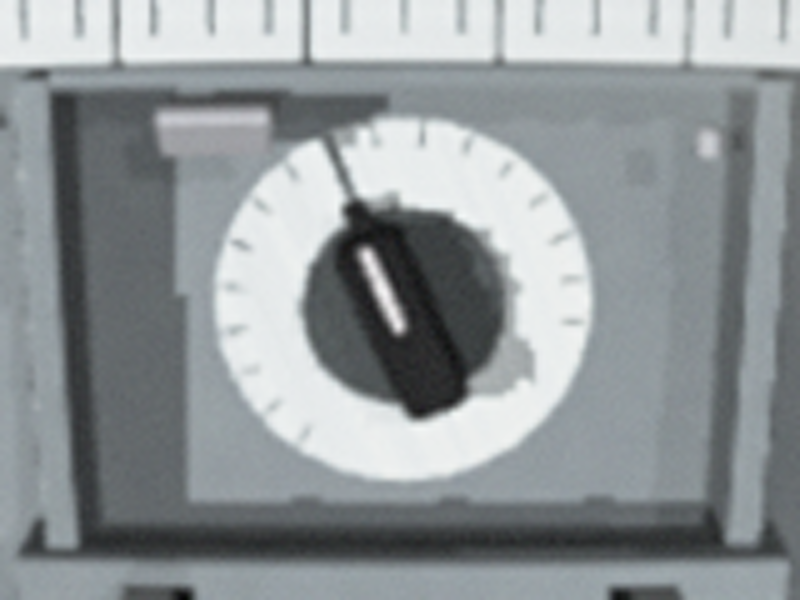

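```bash
python3 - <<'E'
from h import *; import pickle
c,p,d=pickle.load(open("w4.pkl","rb"))
def P(u,v,z):
    w=onz(c,"wrist",243+u/5-.4,132+v/5-.4,z); return R.from_euler("z",-YAW).apply([*(w[:2]-U0),0])[:2]*1e3
q={k:P(*a) for k,a in dict(mo=(328,140,.024),mi=(351,193,.024),l1=(401,333,.046),l2=(363,250,.046),nose=(354,208,.04),b=(437,405,.046)).items()}
for k,v in q.items(): print(k,v)
w=lambda v:(np.arctan2(v[1],v[0]))%(2*np.pi)-np.pi
cen=np.array([-.5,.5])
print("mark",w(q["mo"]-q["mi"]),w((q["mo"]+q["mi"])/2-cen),"line",w(q["l2"]-q["l1"]),"bar",w(q["nose"]-q["b"]),"nose",w(q["nose"]-cen))
E
```

```text
mo [-38.50964869 -17.28067393]
mi [-26.20037699 -12.17020682]
l1 [ 0.4471735  -0.77579921]
l2 [-18.27548588  -8.95452477]
nose [-26.22833081 -11.00782251]
b [17.19007202  7.21718383]
mark 0.3935170315675469 0.44586112980925474 line 0.4118527088246364 bar 0.39741803983991897 nose 0.42059144295674855
```

The nose is aligned with the mark within about 0.03 rad. Next I'll shut the lid.

```bash
python3 - <<'E'
from h import *
env.grip(0)
env.reach(pos(134,0,110),ori()); 
env.movel(pos(134,0,66),.12); st("down")
print(env.movel(pos(38,0,65.5),.1,stop_force=15)); st()
print(env.movel(pos(16,0,65.5),.04,stop_force=28)); st(); env.dwell(.2); st()
E
```

```text
down t18.73 u=(133.8,0.0) tip=66.16 F= [ 0.48 -0.15  0.43] T [-0.01   0.023 -0.001] op0.0002
False
 t19.83 u=(38.0,-0.2) tip=65.26 F= [ 0.29 -0.42 -0.02] T [-0.042  0.005 -0.007] op0.0006
True
 t20.32 u=(23.6,-0.4) tip=65.99 F= [ 0.51 -0.37  0.23] T [-0.021  0.007  0.018] op0.0003
 t20.52 u=(23.9,-0.7) tip=65.56 F= [-0.39 -0.98 -0.3 ] T [-0.001  0.079 -0.005] op0.0001
```

```bash
python3 - <<'E'
from h import *
for n,(a,b,e,f) in {"side":(160,300,230,430),"scene":(140,260,220,400)}.items():
    p,d=camera(n); cv2.imwrite(f"pics/{n}5.png",cv2.resize(p[a:b,e:f],None,fx=4,fy=4))
E
```

```text
(no output)
```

View pics/side5.png

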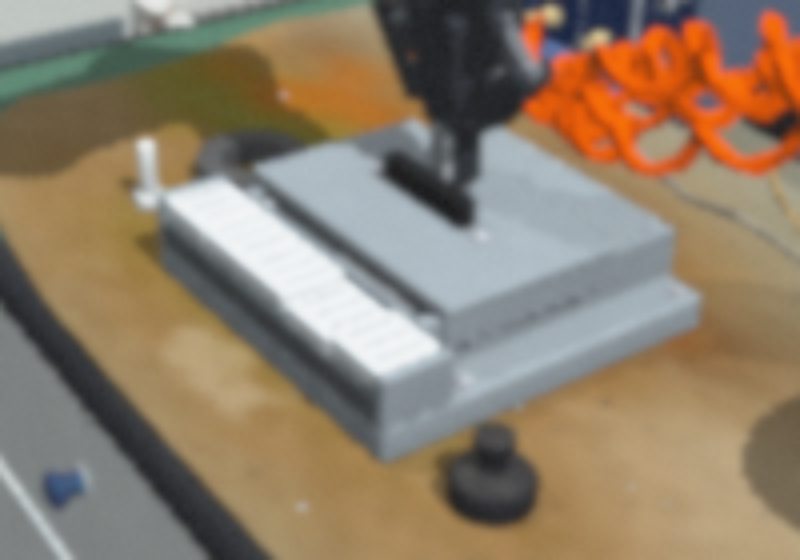

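View pics/scene5.png

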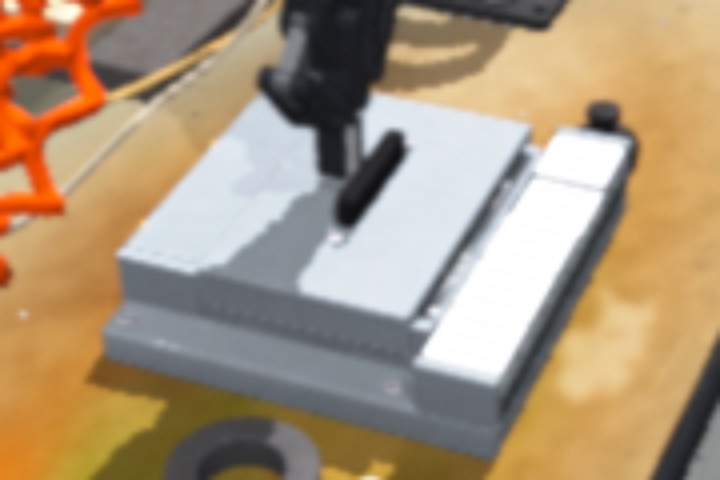

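```bash
python3 - <<'E'
from h import *
st()
for x in (22,20,18,16.5):
    print(x,env.movel(pos(x,0,65.5),.03,stop_force=28)); st()
env.dwell(.2); st()
p,d=camera("side"); cv2.imwrite("pics/side6.png",cv2.resize(p[160:300,230:430],None,fx=4,fy=4))
E
```

```text
t20.62 u=(24.0,-0.7) tip=65.58 F= [-0.31  0.36  0.03] T [-0.004 -0.03  -0.008] op0.0002
22 False
 t20.88 u=(23.0,-0.5) tip=65.62 F= [ 5.71 -1.75 -3.14] T [-0.28  -1.115  0.062] op0.0003
20 False
 t21.12 u=(21.5,-0.6) tip=65.68 F= [ 6.97 -1.53 -4.55] T [-0.257 -1.47   0.022] op0.0000
18 False
 t21.38 u=(19.7,-0.6) tip=65.76 F= [ 7.98 -1.18 -4.7 ] T [-0.238 -1.538  0.038] op-0.0002
16.5 False
 t21.62 u=(18.4,-0.5) tip=65.79 F= [ 7.23 -0.16 -3.85] T [-0.214 -1.696  0.03 ] op-0.0002
 t21.82 u=(18.4,-0.5) tip=65.74 F= [ 7.21 -1.07 -3.39] T [-0.211 -1.721  0.041] op0.0002
```

View pics/side6.png

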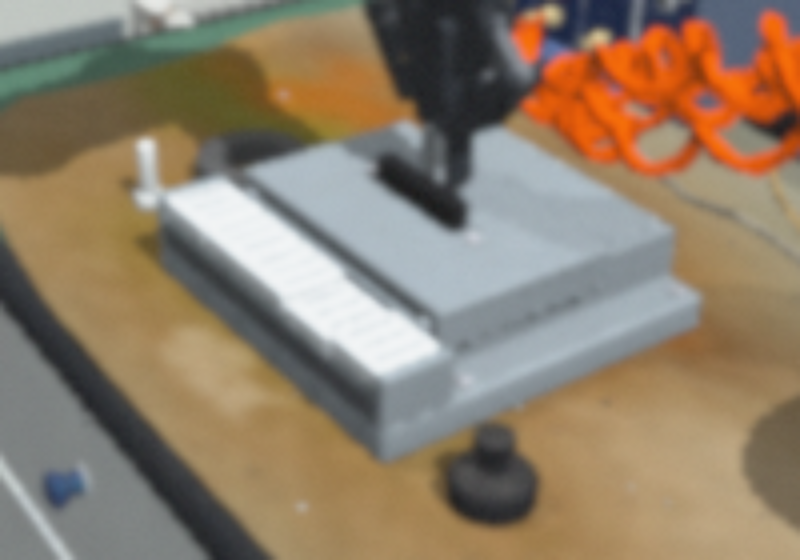

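```bash
python3 - <<'E'
from h import *
for x in (15,13.5,12,10):
    r=env.movel(pos(x,0,65.5),.03,stop_force=20);print(x,r); st()
    if r: break
env.dwell(.2); s=st()
env.movel(pos(30,0,66),.05); st("off")
env.movel(pos(-10,0,230),.3); env.dwell(.15)
import pickle
c=calibration("wrist");p,d=camera("wrist"); pickle.dump((c,p,d),open("w7.pkl","wb"));cv2.imwrite("pics/w7.png",cv2.resize(p[80:260,210:440],None,fx=3.3,fy=3.3,interpolation=cv2.INTER_CUBIC)); st()
# bar predictions
for l in (1.6,10,20):
    P=[np.array(pos(l+dx,y,78))-[0,0,env.nose_length] for dx,y in((-6,-35),(-6,35),(6,35))]; print(l,(proj(c,"wrist",P)-[210,80])*3.3)
p,d=camera("side"); cv2.imwrite("pics/side7.png",cv2.resize(p[160:300,230:430],None,fx=4,fy=4))
E
```

```text
15 False
 t22.12 u=(16.4,-0.5) tip=65.77 F= [ 6.06 -0.31 -1.71] T [-0.321 -1.29  -0.006] op0.0002
13.5 False
 t22.38 u=(16.0,-0.5) tip=65.92 F= [ 9.96  0.44 -5.4 ] T [-0.186 -2.149 -0.014] op-0.0001
12 False
 t22.62 u=(15.8,-0.6) tip=66.12 F= [13.91  0.15 -8.18] T [-0.024 -3.009 -0.008] op0.0002
10 False
 t22.88 u=(15.5,-0.6) tip=66.47 F= [ 18.66   0.55 -12.4 ] T [ 0.104 -4.156 -0.06 ] op-0.0003
 t23.07 u=(15.5,-0.6) tip=66.45 F= [ 19.26   0.48 -11.85] T [ 0.012 -4.142 -0.055] op0.0002
off t23.62 u=(29.4,0.3) tip=65.75 F= [-0.11  0.21 -0.32] T [0.019 0.029 0.046] op0.0001
 t24.54 u=(-10.5,-0.3) tip=228.54 F= [-0.57  0.15  0.04] T [0.045 0.002 0.006] op0.0000
1.6 [[254.50969656 366.38411462]
 [489.14370974 365.76788503]
 [487.83669524 403.90249363]]
10 [[255.53376078 393.17709613]
 [488.23678411 392.55616862]
 [486.87854955 430.04981574]]
20 [[256.79804541 424.4923629 ]
 [487.10967889 423.86664465]
 [485.6969286  460.55579503]]
```

View pics/w7.png

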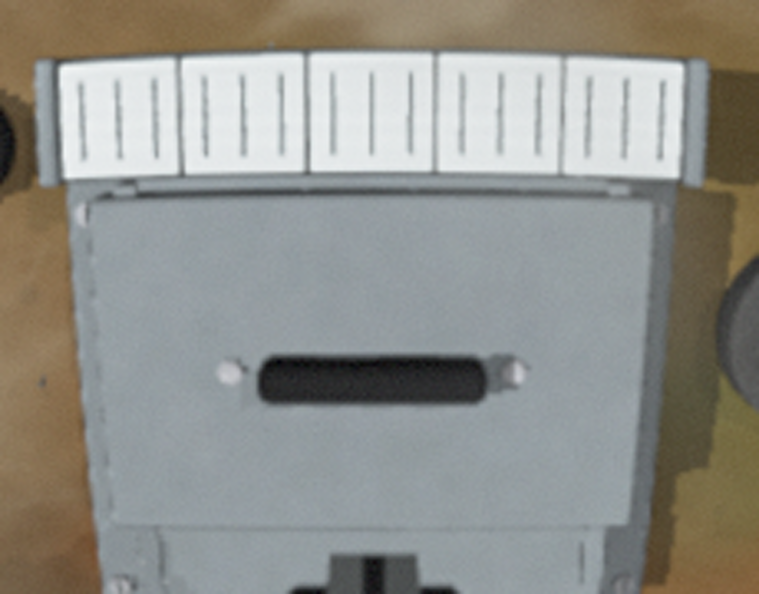

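View pics/side7.png

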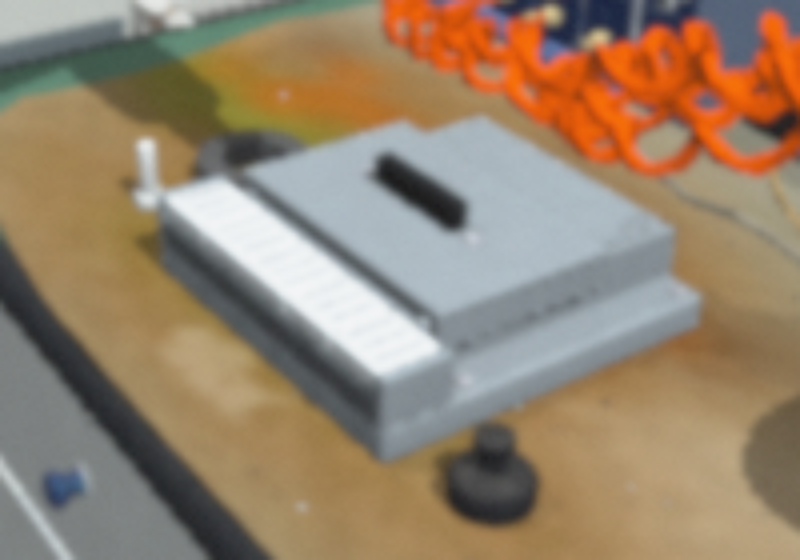

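The lid is shut: the bar's back edge is at about row 402, against 404 predicted for 1.6 mm. It stayed shut after the fingers left, and the plates are level. Handing in.

```bash
python3 - <<'E'
from h import *
st(); job.job_done()
E
```

```text
t24.59 u=(-10.4,-0.2) tip=228.71 F= [-0.44 -0.12 -0.05] T [-0.006  0.022  0.027] op-0.0002
the job is handed in; nothing more can be done
```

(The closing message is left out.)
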